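# Dock a drive module for programming and slide the lock home

## Task

Put the motor drive module into the white-walled programming dock and lock it in. The black transit tray only leaves the module's middle free to grip, while in the dock only its orange tail stays free: so lift it out of the tray, set it down flat on the free bench and let go, then take it again by the tail and lay it in the dock, contacts towards the nose wall, fully down on the nest floor. Then slide the red lock grip all the way to its end stop, so that the brass tongue lies across the module's groove, let everything go, and leave the driver, cutters and tape where they are.

Things in the scene. Friction and masses are not known exactly. Their poses are not given: they have to be found in the camera images.
- module: loose drive module, a 140 x 48 x 36 mm block, about 0.28 kg. Origin: centre of the underside; x lengthwise to the nose (brass contacts on the end face, grey cap), z up. Orange tail cap at x -70..-44, grey cooling fins between. Flat parallel sides, 48 mm apart. A groove runs across the top (along y) at x 22..38 mm, its floor 24 mm above the underside.
- tray: fixed black tray, 160 x 72 mm, one pocket 146 x 54 mm with a floor 4 mm high and walls up to z 38 mm; the module starts in it, flat, axes alike within 0.02 rad. Origin: centre of the underside, x along the pocket. Both long walls are cut out for fingers, down to the floor plate, at x -28..28 mm: only there can the module be gripped. The floor plate reaches y +-36 mm under the cut-outs.
- dock: fixed dock. Origin: on the bench under the middle of a seated module; x towards the nose, z up. A seated module has its origin at (0, 0, 12) mm, axes alike. Base plate 9 mm high: x -26..96, y -50..50; track plate x 3..57, y 40..153; heel bar x -88..-24, y -10..10. The module's tail (x below -26 mm) overhangs the base, free on both sides. More under nest.
- nest (a point): middle of the nest floor of the dock, 12 mm above the bench: where the centre of the module's underside must come. White walls leave 2 mm play on each side: side walls at y +-26 mm, x -24..15 and 46..80; nose wall at x 72; heel stop 20 mm wide at x -72. All rise to 45 mm above the bench, with 45-degree lead-ins from 36 mm up, 9 mm wide. Steel keeper bridge at y -28..-42, 56 mm high.
- lock_grip (a point): middle of the red lock grip, an upright block 12 mm thick (dock x), 34 mm long (dock y), from 46 to 84 mm above the bench; this point is 70 mm above it. With the slide fully open it stands at dock (30, 118) mm, at the end stop at (30, 48) mm: it moves along the dock's -y. Pinch it across dock x from above, or push it. Either side of it stand only track rails, 28 mm high.
- lock_slide (a joint): travel of the lock slide, in m: 0 fully open (starts at 0 to 0.010), 0.070 at the end stop. Friction holds it, about 3 N, no spring. Its brass tongue, 8 x 8 mm, 39 to 47 mm above the bench, leads by 78 mm towards dock -y; it runs through the groove of a module that is fully seated and is blocked by one that is not.
- driver: black torque driver, 177 mm long (its y), 29 mm thick, lying on the bench; bystander. Origin: centre of the underside.
- cutters: flush cutters with green grips, 76 x 150 x 14 mm, lying on the bench; bystander. Origin: centre of the underside.
- tape: yellow tape roll, 78 mm across, 19 mm high, lying flat; bystander. Origin: centre of the underside.
- bench_spot (a point): fixed point of the bench (z 0) between tray and dock; near it is room to set the module down, turned like the dock. Beware of the white magnifier lamp: its column head, 100 mm wide, top at z 0.54 m, stands at about (0.25, 0.16); its arm, 80 mm thick, z 0.47 to 0.56 m, is folded from there to about (-0.09, 0.41). Cross it with the tool high (0.35 m or more), then work to its right.

How it is judged:
By the outcome, as a careful person would: the job done as asked, in the order asked, and still so for the second after the job is handed in, with the robot touching nothing.
It also fails if it takes over 69 s, if anything falls off the work surface, if the arm or the gripper's body presses on something with over 40 N, if the wrist force passes 120 N, or if a joint passes its speed limit or range.

## Robot

A 7-joint arm with a two-finger parallel gripper is mounted at the origin on a cart in front of the work surface, level with it; the furniture and walls round the work are solid. World frame = base frame: x ahead of the robot, y to its left, z up, the work surface at z = 0. Lengths are in m, angles in rad, forces in N, time in s.
With the tool pointing down it reaches from about 0.425 to 0.875 m from the base axis. Payload 4.7 kg.
Tool frame: the origin (TCP) lies midway between the tips of the shut fingers; the grasp point (between the pads) lies 19 mm behind it; z points along the fingers, y is the direction in which the jaws open and shut (so a half turn about z gives the same grasp; the last joint's range is limited). The gripper opens to 85 mm and grips with 20 to 120 N. Pads are 22 mm wide; open, the fingers measure 114 mm over their backs; the gripper's body (76 mm by 85 mm) begins 54 mm behind the grasp point. The pads swing forward as they close: fully open they stand 13 mm farther back than shut.
Start: joints at [-1.28, 0.321, -0.07, 1.45, 0.023, 1.371, -0.057], TCP at [0.178, 0.625, 0.231] pointing down, gripper open.
Joint ranges: [-2.86, 2.86], [-0.3, 2.09], [-1.38, 1.24], [0.06, 2.45], [-1.56, 4.7], [0.09, 2.05], [-2.69, 2.69]. Speed limits (rad/s): [2.57, 2.57, 3.14, 3.14, 3.14, 3.14, 3.14].

## Interface

Orientations are given as [roll, pitch, yaw] about the fixed x, y, z axes, in that order (R = Rz(yaw) Ry(pitch) Rx(roll)).
In Python, from workcell import monitor, vision, manip gives the robot as it stands.
- The arm moves only by the shell command python3 -m creep 'ROWS' [FORCE]. ROWS is JSON, a list of rows, each a list of 3 entries, a list of its own where there are three numbers: the shift along the tool's x, y, z in m, then the turn, a rotation vector about the tool's x, y, z in rad, then the opening in per cent of the stroke, from 0 (shut) to 100 (fully open). A call has exactly 8 rows; each row shifts and turns the pose as measured when the row begins, along the tool's axes as they then stand; what a row does not reach is not made up. A row lasts 1/8 s, in which the tool goes at most 62.5 mm and 10.7 degrees, less where a joint would pass 70% of its speed; a pose out of reach is approached as far as the arm can. A call is refused whole if a number of a shift passes 0.0625 or a number of a turn 0.188, either way. A call with a gripper value outside its range is refused whole. The fingers move at their own pace and stop on an object; FORCE is the grip in N (left out, the last holds). Time passes only in rows, so rows that do not move let the fingers close, or fill a call up. It gives the time, the measured TCP pose, the force and the opening at its end, in the units of the state.
- monitor.get_obs(): the state, without advancing time (a new reading comes with each control period).
- vision.snapshot(name): name is "scene" or "top"; returns a dict with "image" (384x512x3 uint8, blue, green, red), "camera_matrix" (3x3 intrinsics, pixels), "T" (4x4, takes a point from camera to world coordinates). Camera axes: x right, y down, z forward; pixel columns grow to the right and rows downward; lengths in m; the calibration is good to about 2 mm. A picture is of the moment at which its call begins. There is no depth.
- manip.sign_off(): hands the job in, once; it reports no verdict.
The state is a dict: "time_s": time; "q": joint angles; "qvel": joint speeds; "tau": joint torques, N m; "tcp_pos": TCP position; "orientation": TCP orientation; "ft_force": force on the tool from outside, world axes, zero at the start; "ft_torque": the same for the moment, N m; "gripper_width": finger opening in m.
Only numpy, scipy, OpenCV 4.12 (cv2) and the standard library are available. Lean on these libraries where they do the work, as an engineer would, in place of code of your own. Each camera call takes 0.05 s, during which the arm holds its last target.

## Working session

There is one attempt and no reset: what is moved stays moved. The work goes in short steps, Python scripts to look and compute and a shell command to move; the robot and the scene stay as the last step left them, time stands still between calls to the robot, and variables do not carry over. Pictures are saved under pics/ and viewed, and the job is handed in when it is done.

```bash
ls; mkdir -p pics; python3 - <<'E'
from workcell import monitor, vision
import cv2
o=monitor.get_obs(); print(o)
for n in("scene","top"):
    s=vision.snapshot(n); cv2.imwrite(f"pics/{n}0.png",s["image"]); print(n,s["camera_matrix"].tolist(),s["T"].round(4).tolist())
E
```

```text
pics
{'time_s': 0.0, 'q': array([-1.27989602,  0.32177983, -0.07010102,  1.45165791,  0.0225756 ,
        1.37082654, -0.05689462]), 'qvel': array([ 0.0007543 , -0.0010402 , -0.00072825,  0.00104375, -0.00027235,
        0.00072269,  0.00050909]), 'tau': array([-2.45166357e-04, -4.93586791e+01, -3.82491779e-01, -3.14330184e+01,
        1.30690713e-02,  1.15216270e-02, -8.07502865e-08]), 'tcp_pos': array([0.17751346, 0.62472902, 0.23026025]), 'orientation': array([-3.13970929e+00,  7.08736198e-05,  2.86483857e+00]), 'ft_force': array([ 0.56999628, -0.37161125, -0.2680591 ]), 'ft_torque': array([ 0.02174348, -0.03619716, -0.01241837]), 'gripper_width': 0.0854483897344782}
scene [[373.1570074839276, 0.0, 264.25919831676237], [0.0, 373.1570074839276, 191.75161962028892], [0.0, 0.0, 1.0]] [[0.2499, 0.6437, -0.7234, 1.1845], [0.9682, -0.1747, 0.1791, -0.2647], [-0.0111, -0.7451, -0.6668, 0.6298], [0.0, 0.0, 0.0, 1.0]]
top [[451.0974787351463, 0.0, 261.6259948261042], [0.0, 451.0974787351463, 188.46010873528303], [0.0, 0.0, 1.0]] [[0.0051, -0.9929, 0.1188, 0.4369], [-0.9999, -0.0069, -0.0141, -0.105], [0.0148, -0.1187, -0.9928, 1.097], [0.0, 0.0, 0.0, 1.0]]
```

View pics/scene0.png

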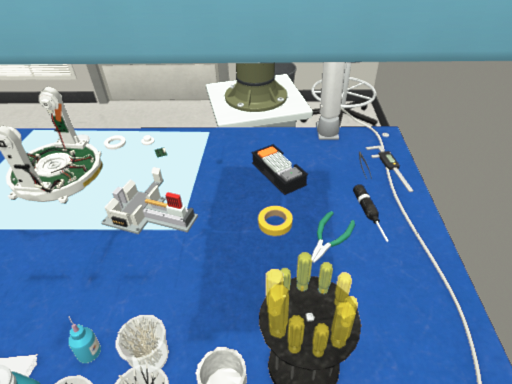

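View pics/top0.png

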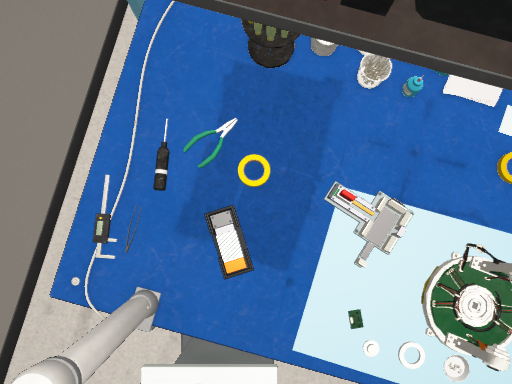

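```bash
cat > h.py <<'E'
import numpy as np, cv2
from workcell import monitor, vision
def proj(s,P):
    P=np.atleast_2d(P); T=np.linalg.inv(s["T"]); c=P@T[:3,:3].T+T[:3,3]; u=c@np.array(s["camera_matrix"]).T; return u[:,:2]/u[:,2:]
def px2w(s,u,v,z):
    d=s["T"][:3,:3]@np.linalg.inv(s["camera_matrix"])@np.array([u,v,1.]); o=s["T"][:3,3]; return o+d*(z-o[2])/d[2]
def crop(s,u0,v0,w,h,k,fn):
    im=s["image"][v0:v0+h,u0:u0+w]; im=cv2.resize(im,None,fx=k,fy=k,interpolation=cv2.INTER_CUBIC)
    for i in range(0,w,10): cv2.putText(im,str(u0+i),(i*k,8),0,.3,(0,255,255),1); cv2.line(im,(i*k,10),(i*k,14),(0,255,255),1)
    for j in range(0,h,10): cv2.putText(im,str(v0+j),(0,j*k+4),0,.3,(0,255,255),1)
    cv2.imwrite(fn,im)
E
python3 - <<'E'
from h import *
s=vision.snapshot("top"); crop(s,190,195,80,95,6,"pics/t1.png"); crop(s,315,170,110,100,7,"pics/t2.png")
s=vision.snapshot("scene"); crop(s,240,135,80,70,8,"pics/s1.png"); crop(s,95,160,110,80,7,"pics/s2.png")
E
```

```text
(no output)
```

View pics/t1.png

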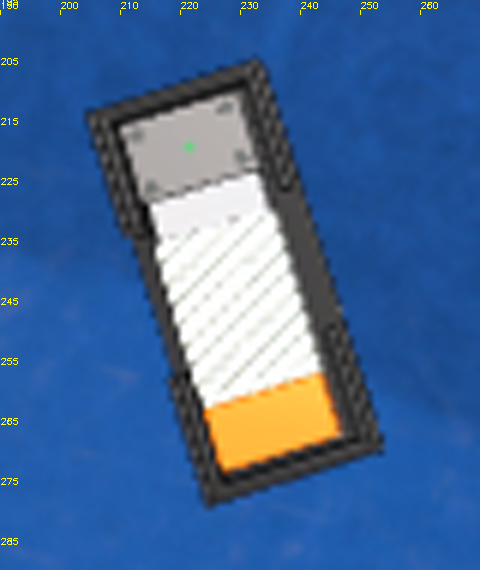

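View pics/t2.png

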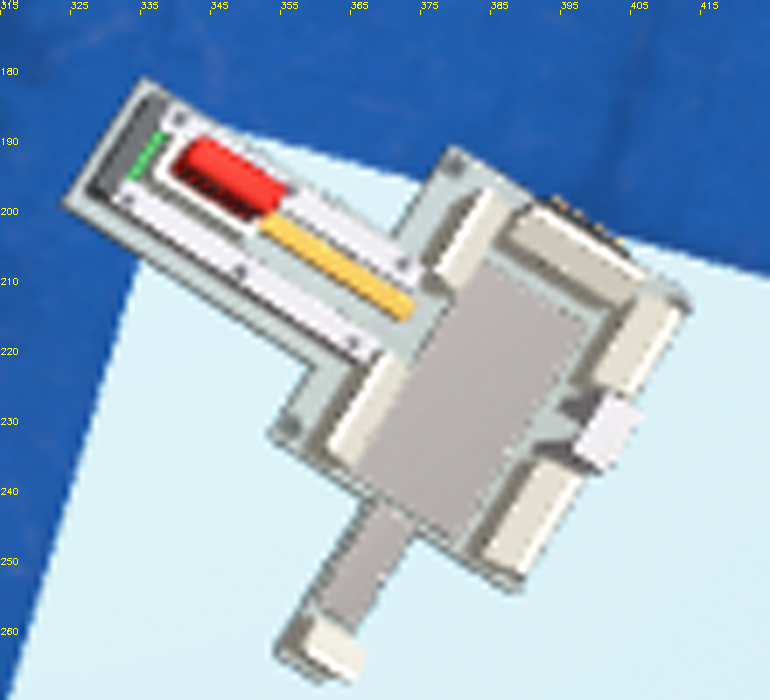

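View pics/s1.png

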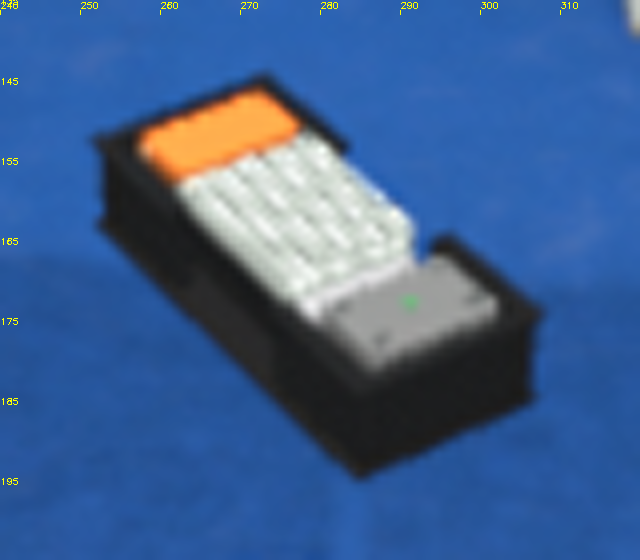

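View pics/s2.png

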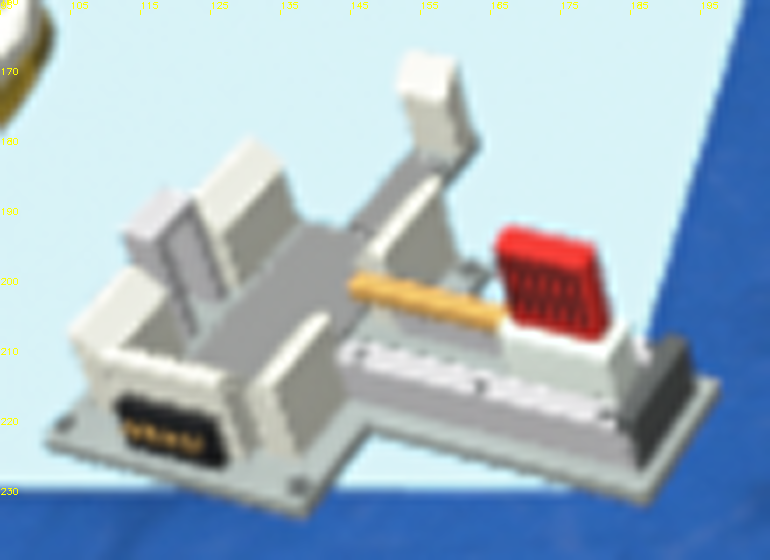

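```bash
cat > fit.py <<'E'
from h import *
from scipy.optimize import least_squares
def fit(obs,x0):
    # obs: list of (snap,u,v,[x,y,z] local mm)
    def loc(p,L): 
        c,s_=np.cos(p[2]),np.sin(p[2]); L=np.array(L)/1000; return [p[0]+c*L[0]-s_*L[1],p[1]+s_*L[0]+c*L[1],L[2]]
    f=lambda p:np.concatenate([proj(s,loc(p,L))[0]-[u,v] for s,u,v,L in obs])
    r=least_squares(f,x0,loss='soft_l1'); return r.x,f(r.x).reshape(-1,2)
def C(s,u0,v0,k,pts): return [(s,u0+(x+.5)/k-.5,v0+(y+.5)/k-.5,L) for x,y,L in pts]
E
python3 - <<'E'
from fit import *
t=vision.snapshot("top"); s=vision.snapshot("scene")
tt=C(t,190,195,6,[(88,115,(80,36,38)),(262,60,(80,-36,38)),(382,448,(-80,-36,38)),(208,505,(-80,36,38))])
ts=C(s,240,135,8,[(97,140,(-80,-36,38)),(265,75,(-80,36,38)),(540,315,(80,36,38)),(360,477,(80,-36,0)),(533,402,(80,36,0)),(102,228,(-80,-36,0))])
mt=C(t,190,195,6,[(120,124,(70,24,40)),(240,95,(70,-24,40)),(342,433,(-70,-24,40)),(222,472,(-70,24,40)),(203,409,(-44,24,40)),(323,373,(-44,-24,40))])
ms=C(s,240,135,8,[(140,143,(-70,-24,40)),(262,90,(-70,24,40)),(300,133,(-44,24,40)),(498,305,(70,24,40)),(370,370,(70,-24,40)),(180,185,(-44,-24,40))])
dt=C(t,315,170,7,[(455,145,(96,50,9)),(692,300,(96,-50,9)),(518,585,(-26,-50,9)),(270,432,(-26,50,9)),(140,78,(57,153,9)),(65,198,(3,153,9))])
ds=C(s,95,160,7,[(45,434,(96,-50,9)),(305,504,(96,50,9)),(645,494,(57,153,9)),(720,380,(3,153,9)),(358,422,(57,50,9))])
for n,a,b,x0 in(("tray",tt,ts,(.4,0,.3)),("mod",mt,ms,(.4,0,.3)),("dock",dt,ds,(.4,-.4,-.5))):
    for o in (a,b,a+b):
        p,r=fit(o,x0); print(n,p.round(4),np.abs(r).max().round(2),r.std().round(2))
for nm,u,v in(("tape",254,170),("cut",212,142),("driver",163,165)): print(nm,px2w(t,u,v,.01).round(3))
# red grip top centre z84
a=315+232/7;b=170+180/7; print("grip",px2w(t,a,b,.084).round(4))
E
```

```text
tray [ 0.4392 -0.044   0.3145] 0.59 0.45
tray [ 0.4404 -0.0414  0.3095] 1.2 0.73
tray [ 0.4397 -0.0428  0.3123] 1.6 0.66
mod [ 0.4392 -0.0425  0.3005] 0.92 0.35
mod [ 0.4443 -0.0419  0.2965] 1.1 0.49
mod [ 0.4403 -0.0419  0.3001] 1.62 0.47
dock [ 0.4586 -0.3972 -0.573 ] 1.41 0.66
dock [ 0.4589 -0.3944 -0.5827] 1.31 0.54
dock [ 0.4587 -0.3963 -0.5737] 1.5 0.65
tape [ 0.612 -0.102  0.01 ]
cut [0.681 0.002 0.01 ]
driver [0.623 0.12  0.01 ]
grip [ 0.543  -0.3153  0.084 ]
```

```bash
python3 -m creep '[[[0,0,-0.05],[0,0,0],100],[[0,0,-0.05],[0,0,0],100],[[0,0,-0.05],[0,0,0],100],[[0,0,-0.03],[0,0,0],100],[[-0.05,0,-0.02],[0,0,0.08],100],[[-0.06,0,0],[0,0,0.092],100],[[-0.06,0,0],[0,0,0.092],100],[[-0.06,0,0],[0,0,0.092],100]]' 80
cat > plan.py <<'E'
import sys,numpy as np
from scipy.spatial.transform import Rotation as R
from workcell import monitor
def plan(target,rpy_yaw,n):
    o=monitor.get_obs(); p=np.array(o["tcp_pos"]); Rm=R.from_euler('xyz',o["orientation"]); 
    Rt=R.from_euler('xyz',[np.pi,0,rpy_yaw]); d=(Rm.inv()*Rt).as_rotvec()
    print("t",round(o["time_s"],2),"p",p.round(4),"rpy",np.round(o["orientation"],3),"w",round(o["gripper_width"],4),"F",np.round(o["ft_force"],1))
    for i in range(n):
        Ri=Rm*R.from_rotvec(d*i/n); print((Ri.inv().apply((np.array(target)-p)/n)).round(4),(d/n).round(4))
if __name__=="__main__":
    a=[float(x) for x in sys.argv[1:]]; plan(a[:3],a[3],int(a[4]))
E
```

```text
time_s: 1.3
tcp_pos: [0.3856, 0.5355, 0.4351]
orientation: [-3.139, -0.002, 2.513]
ft_force: [0.5, 0.1, -0.4]
gripper_width: 0.085
```

```bash
python3 -m creep '[[[-0.06,0,0],[0,0,0.092],100],[[-0.06,0,0],[0,0,0.092],100],[[-0.06,0,0],[0,0,0.092],100],[[-0.06,0,0],[0,0,0.092],100],[[-0.06,0,0],[0,0,0.092],100],[[-0.06,0,0],[0,0,0.092],100],[[-0.06,0,0],[0,0,0.092],100],[[-0.06,0,0],[0,0,0.092],100]]'; python3 plan.py .4405 -.042 .2 .305 8
```

```text
time_s: 2.3
tcp_pos: [0.6635, 0.14, 0.431]
orientation: [-3.136, 0.001, 1.754]
ft_force: [0.6, 0.5, -0.4]
gripper_width: 0.0855
t 2.3 p [0.6635 0.14   0.431 ] rpy [-3.136e+00  1.000e-03  1.754e+00] w 0.0855 F [ 0.6  0.5 -0.4]
[-0.0172 -0.0314  0.0291] [-0.0005  0.0007  0.1811]
[-0.0226 -0.0278  0.0291] [-0.0005  0.0007  0.1811]
[-0.0273 -0.0233  0.029 ] [-0.0005  0.0007  0.1811]
[-0.0311 -0.018   0.029 ] [-0.0005  0.0007  0.1811]
[-0.0338 -0.0121  0.029 ] [-0.0005  0.0007  0.1811]
[-0.0355 -0.0058  0.0289] [-0.0005  0.0007  0.1811]
[-0.0359  0.0007  0.0289] [-0.0005  0.0007  0.1811]
[-0.0353  0.0071  0.0289] [-0.0005  0.0007  0.1811]
```

```bash
python3 -m creep '[[[-0.05,0,0],[0,0,0.1],100],[[-0.05,0,0],[0,0,0.18],100],[[-0.05,0,0],[0,0,0.18],100],[[-0.04,-0.02,0.02],[0,0,0.18],100],[[-0.03,-0.03,0.04],[0,0,0.18],100],[[-0.03,-0.02,0.04],[0,0,0.18],100],[[-0.03,-0.01,0.04],[0,0,0.18],100],[[-0.03,0,0.04],[0,0,0.18],100]]'; python3 plan.py .4405 -.042 .12 .305 8
```

```text
time_s: 3.3
tcp_pos: [0.5077, -0.1091, 0.2479]
orientation: [3.135, 0.001, 0.343]
ft_force: [-0.0, -1.2, -0.7]
gripper_width: 0.0852
t 3.3 p [ 0.5077 -0.1091  0.2479] rpy [3.135e+00 1.000e-03 3.430e-01] w 0.0852 F [-0.  -1.2 -0.7]
[-0.0051 -0.0108  0.0159] [0.0008 0.0001 0.0048]
[-0.0051 -0.0108  0.0159] [0.0008 0.0001 0.0048]
[-0.0052 -0.0108  0.0159] [0.0008 0.0001 0.0048]
[-0.0052 -0.0107  0.016 ] [0.0008 0.0001 0.0048]
[-0.0053 -0.0107  0.016 ] [0.0008 0.0001 0.0048]
[-0.0053 -0.0106  0.016 ] [0.0008 0.0001 0.0048]
[-0.0054 -0.0106  0.016 ] [0.0008 0.0001 0.0048]
[-0.0054 -0.0106  0.016 ] [0.0008 0.0001 0.0048]
```

```bash
python3 -m creep '[[[-0.01,-0.02,0.025],[0,0,0.01],100],[[-0.01,-0.02,0.025],[0,0,0.01],100],[[-0.01,-0.02,0.025],[0.003,0,0.01],100],[[-0.01,-0.02,0.025],[0.003,0,0.01],100],[[-0.003,-0.006,0.025],[0,0,0],100],[[0,0,0.01],[0,0,0],100],[[0,0,0],[0,0,0],100],[[0,0,0],[0,0,0],100]]'; python3 plan.py .4405 -.042 .06 .305 4
python3 - <<'E'
from h import *
s=vision.snapshot("top"); crop(s,170,180,110,110,5,"pics/t3.png")
s=vision.snapshot("scene"); crop(s,220,100,110,110,5,"pics/s3.png")
E
```

```text
time_s: 4.3
tcp_pos: [0.4343, -0.0419, 0.1078]
orientation: [-3.139, 0.0, 0.296]
ft_force: [0.1, 0.6, -0.5]
gripper_width: 0.0853
t 4.3 p [ 0.4343 -0.0419  0.1078] rpy [-3.139  0.     0.296] w 0.0853 F [ 0.1  0.6 -0.5]
[0.0015 0.0005 0.012 ] [-0.0005  0.0001 -0.0023]
[0.0015 0.0005 0.012 ] [-0.0005  0.0001 -0.0023]
[0.0015 0.0005 0.012 ] [-0.0005  0.0001 -0.0023]
[0.0015 0.0005 0.012 ] [-0.0005  0.0001 -0.0023]
```

View pics/s3.png

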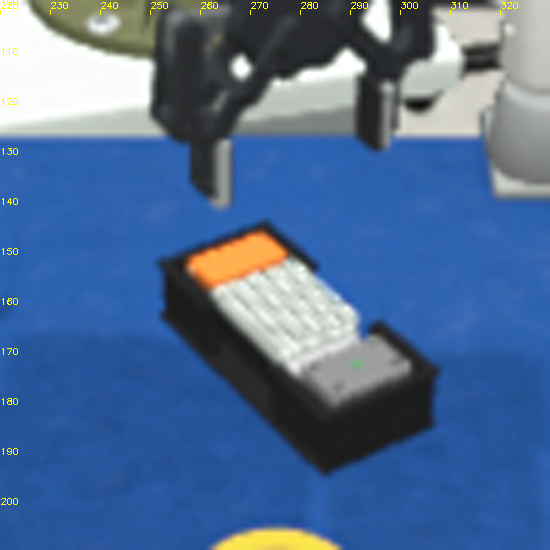

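View pics/t3.png

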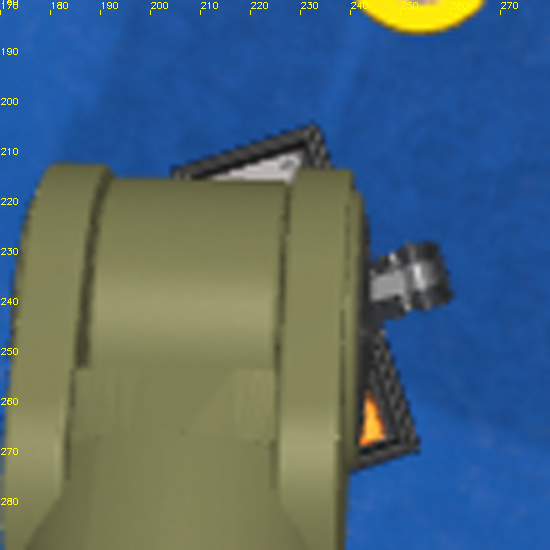

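```bash
python3 -m creep '[[[0.003,0.001,0.01],[0,0,-0.009],100],[[0.003,0.001,0.015],[0,0,0],100],[[0,0,0.015],[0,0,0],100],[[0,0,0.015],[0,0,0],100],[[0,0,0.015],[0,0,0],100],[[0,0,0.01],[0,0,0],100],[[0,0,0],[0,0,0],100],[[0,0,0],[0,0,0],100]]'; python3 plan.py .4405 -.042 .008 .305 2
```

```text
time_s: 5.4
tcp_pos: [0.4407, -0.0424, 0.0215]
orientation: [-3.14, 0.002, 0.305]
ft_force: [0.3, 0.1, 1.1]
gripper_width: 0.0854
t 5.4 p [ 0.4407 -0.0424  0.0215] rpy [-3.14e+00  2.00e-03  3.05e-01] w 0.0854 F [0.3 0.1 1.1]
[-0.     -0.0002  0.0068] [-0.0007  0.0011 -0.0001]
[-0.     -0.0002  0.0068] [-0.0007  0.0011 -0.0001]
```

```bash
python3 -m creep '[[[0,0,0.007],[0,0.002,0],100],[[0,0,0.006],[0,0,0],100],[[0,0,0],[0,0,0],100],[[0,0,0],[0,0,0],40],[[0,0,0],[0,0,0],30],[[0,0,0],[0,0,0],30],[[0,0,0],[0,0,0],30],[[0,0,0],[0,0,0],30]]' 80; python3 plan.py .4405 -.042 .008 .305 1
```

```text
time_s: 6.4
tcp_pos: [0.4423, -0.0422, 0.0091]
orientation: [-3.14, -0.004, 0.305]
ft_force: [0.6, -0.6, 0.8]
gripper_width: 0.047
t 6.4 p [ 0.4423 -0.0422  0.0091] rpy [-3.14  -0.004  0.305] w 0.047 F [ 0.6 -0.6  0.8]
[-0.0016 -0.0007  0.0011] [-0.0012 -0.0038 -0.0001]
```

```bash
python3 -m creep '[[[0,0,-0.006],[0,0,0],20],[[0,0,-0.01],[0,0,0],20],[[0,0,-0.015],[0,0,0],20],[[0,0,-0.02],[0,0,0],20],[[0,0,-0.025],[0,0,0],20],[[0,0,-0.025],[0,0,0],20],[[0,0,-0.02],[0,0,0],20],[[0,0,0],[0,0,0],20]]' 80; python3 plan.py .495 -.195 .12 -.574 8
python3 - <<'E'
from h import *
s=vision.snapshot("scene"); crop(s,220,80,110,120,5,"pics/s4.png")
E
```

```text
time_s: 7.4
tcp_pos: [0.441, -0.0432, 0.1384]
orientation: [-3.14, -0.005, 0.303]
ft_force: [-0.2, 0.3, -3.1]
gripper_width: 0.0472
t 7.4 p [ 0.441  -0.0432  0.1384] rpy [-3.14  -0.005  0.303] w 0.0472 F [-0.2  0.3 -3.1]
[0.0008 0.0201 0.0023] [-0.0004 -0.0006  0.1097]
[0.003  0.0199 0.0023] [-0.0004 -0.0006  0.1097]
[0.0051 0.0195 0.0023] [-0.0004 -0.0006  0.1097]
[0.0072 0.0188 0.0023] [-0.0004 -0.0006  0.1097]
[0.0092 0.0179 0.0023] [-0.0004 -0.0006  0.1097]
[0.0111 0.0168 0.0023] [-0.0004 -0.0006  0.1097]
[0.0129 0.0155 0.0023] [-0.0004 -0.0006  0.1097]
[0.0145 0.0139 0.0023] [-0.0004 -0.0006  0.1097]
```

View pics/s4.png

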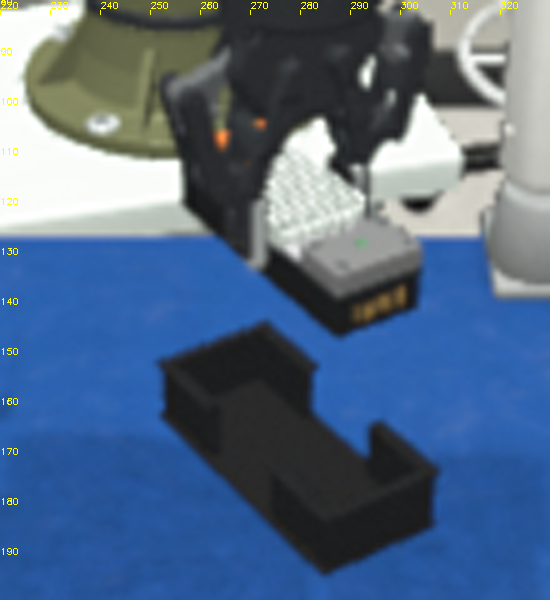

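```bash
python3 -m creep '[[[0.001,0.02,0.002],[0,0.002,0.11],20],[[0.003,0.02,0.002],[0,0,0.11],20],[[0.005,0.0195,0.002],[0,0,0.11],20],[[0.007,0.019,0.002],[0,0,0.11],20],[[0.009,0.018,0.002],[0,0,0.11],20],[[0.011,0.017,0.002],[0,0,0.11],20],[[0.013,0.0155,0.002],[0,0,0.11],20],[[0.0145,0.014,0.002],[0,0,0.11],20]]' 80; python3 plan.py .495 -.195 .03 -.574 4
```

```text
time_s: 8.45
tcp_pos: [0.4861, -0.1979, 0.1121]
orientation: [3.139, 0.011, -0.602]
ft_force: [-0.9, 0.3, -2.8]
gripper_width: 0.0469
t 8.45 p [ 0.4861 -0.1979  0.1121] rpy [ 3.139  0.011 -0.602] w 0.0469 F [-0.9  0.3 -2.8]
[ 0.0016 -0.0019  0.0205] [ 0.0006  0.0026 -0.0071]
[ 0.0016 -0.0019  0.0205] [ 0.0006  0.0026 -0.0071]
[ 0.0016 -0.0018  0.0205] [ 0.0006  0.0026 -0.0071]
[ 0.0015 -0.0018  0.0205] [ 0.0006  0.0026 -0.0071]
```

```bash
python3 -m creep '[[[0.001,-0.001,0.02],[0,0.003,-0.007],20],[[0.001,-0.001,0.02],[0,0.003,-0.007],20],[[0.001,-0.001,0.02],[0,0.002,-0.007],20],[[0,0,0.015],[0,0,-0.007],20],[[0,0,0.01],[0,0,0],20],[[0,0,0],[0,0,0],20],[[0,0,0],[0,0,0],20],[[0,0,0],[0,0,0],20]]' 80; python3 plan.py .492 -.194 .005 -.574 4
```

```text
time_s: 9.45
tcp_pos: [0.4865, -0.1991, 0.0206]
orientation: [3.134, 0.007, -0.578]
ft_force: [-0.2, 0.4, -3.1]
gripper_width: 0.0469
t 9.45 p [ 0.4865 -0.1991  0.0206] rpy [ 3.134  0.007 -0.578] w 0.0469 F [-0.2  0.4 -3.1]
[ 0.0005 -0.0019  0.0039] [ 0.002   0.0018 -0.0011]
[ 0.0005 -0.0018  0.0039] [ 0.002   0.0018 -0.0011]
[ 0.0005 -0.0018  0.0039] [ 0.002   0.0018 -0.0011]
[ 0.0005 -0.0018  0.0039] [ 0.002   0.0018 -0.0011]
```

```bash
python3 -m creep '[[[0,0,0.003],[0.004,0.003,0],20],[[0,0,0.003],[0.004,0.003,0],20],[[0,0,0.003],[0,0,0],20],[[0,0,0.002],[0,0,0],20],[[0,0,0.002],[0,0,0],20],[[0,0,0.001],[0,0,0],20],[[0,0,0.001],[0,0,0],20],[[0,0,0],[0,0,0],20]]' 80; python3 plan.py .492 -.194 .005 -.574 1
```

```text
time_s: 10.45
tcp_pos: [0.4873, -0.1992, 0.0055]
orientation: [-3.14, -0.001, -0.578]
ft_force: [0.3, -1.0, -2.5]
gripper_width: 0.0467
t 10.45 p [ 0.4873 -0.1992  0.0055] rpy [-3.14e+00 -1.00e-03 -5.78e-01] w 0.0467 F [ 0.3 -1.  -2.5]
[ 0.0011 -0.0069  0.0005] [-0.0015 -0.0009 -0.0039]
```

```bash
python3 -m creep '[[[0,0,0.001],[0,0,0],20],[[0,0,0.001],[0,0,0],20],[[0,0,0],[0,0,0],20],[[0,0,0],[0,0,0],20],[[0,0,0],[0,0,0],20],[[0,0,0],[0,0,0],20],[[0,0,0],[0,0,0],20],[[0,0,0],[0,0,0],20]]' 80; python3 plan.py .492 -.194 .005 -.574 1
```

```text
time_s: 11.45
tcp_pos: [0.4877, -0.1993, 0.0052]
orientation: [-3.139, -0.001, -0.578]
ft_force: [-1.7, -0.4, -1.3]
gripper_width: 0.047
t 11.45 p [ 0.4877 -0.1993  0.0052] rpy [-3.139e+00 -1.000e-03 -5.780e-01] w 0.047 F [-1.7 -0.4 -1.3]
[ 0.0007 -0.0068  0.0002] [-0.0027 -0.0006 -0.0039]
```

```bash
python3 -m creep '[[[0,0,0.001],[0,0,0],20],[[0,0,0],[0,0,0],60],[[0,0,0],[0,0,0],80],[[0,0,0],[0,0,0],100],[[0,0,0],[0,0,0],100],[[0,0,-0.02],[0,0,0],100],[[0,0,-0.04],[0,0,0],100],[[0,0,-0.05],[0,0,0],100]]' 80
python3 - <<'E'
from h import *
s=vision.snapshot("top"); crop(s,240,160,110,110,5,"pics/t5.png")
s=vision.snapshot("scene"); crop(s,160,110,130,130,5,"pics/s5.png")
E
```

```text
time_s: 12.45
tcp_pos: [0.4857, -0.1996, 0.1174]
orientation: [3.141, 0.004, -0.579]
ft_force: [0.8, -0.1, 0.1]
gripper_width: 0.0855
```

View pics/s5.png

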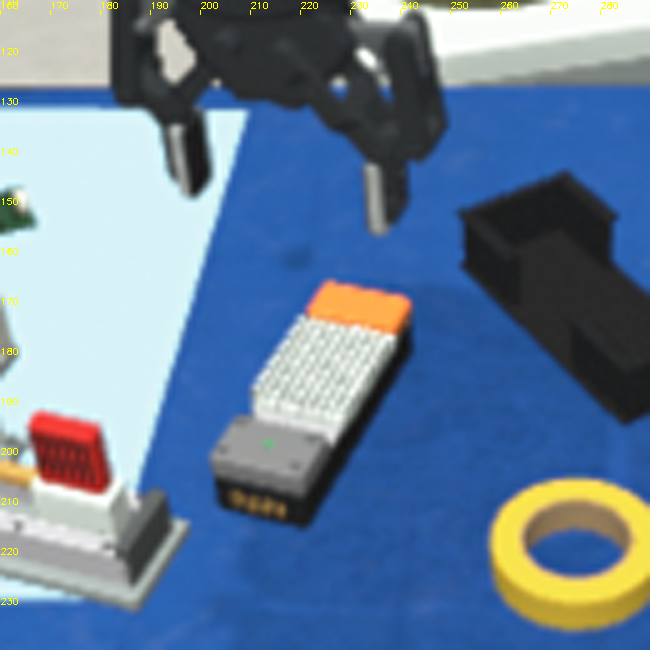

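View pics/t5.png

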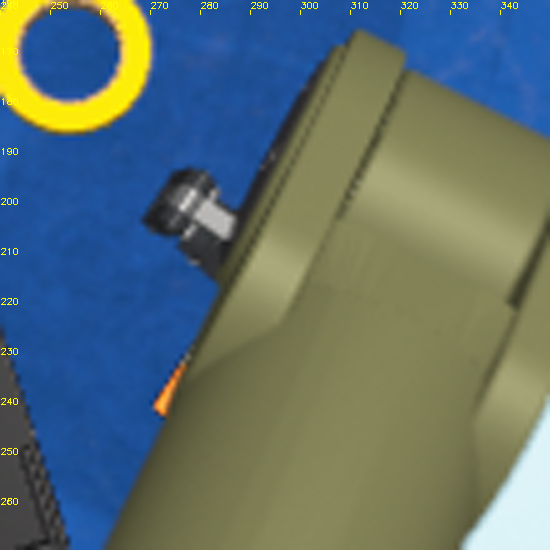

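```bash
python3 - <<'E'
from fit import *
s=vision.snapshot("scene")
o=C(s,160,110,5,[(327,281,(-70,-24,36)),(412,296,(-70,24,36)),(305,318,(-44,-24,36)),(390,333,(-44,24,36)),(211,463,(70,-24,36)),(312,485,(70,24,36)),(220,507,(70,-24,0)),(305,527,(70,24,0))])
p,r=fit(o,(.49,-.2,-.57)); print(p.round(4),r.round(2).tolist())
c,q=np.cos(p[2]),np.sin(p[2]); print("tail",p[0]-.057*c,p[1]-.057*q)
E
python3 plan.py .440 -.168 .11 -.576 2
```

```text
[ 0.4888 -0.1966 -0.5627] [[-0.44, 0.23], [-0.05, 0.59], [0.07, -1.14], [0.75, -0.64], [-0.15, -0.71], [-1.25, -0.89], [-0.09, 1.45], [1.51, 1.7]]
tail 0.4405508438681317 -0.16617706464119758
t 12.6 p [ 0.4888 -0.2004  0.1197] rpy [-3.137e+00 -3.000e-03 -5.790e-01] w 0.0854 F [-0.4 -0.3 -0.3]
[-0.0293 -0.0002  0.0048] [-0.0021 -0.0016 -0.0013]
[-0.0293 -0.0003  0.0048] [-0.0021 -0.0016 -0.0013]
```

```bash
python3 -m creep '[[[-0.02,0,0],[0,0,0],100],[[-0.02,0,0.02],[0,0,0],100],[[-0.018,0,0.02],[0,0,0],100],[[0,0,0.02],[0,0,0],100],[[0,0,0.015],[0,0,0],100],[[0,0,0.01],[0,0,0],100],[[0,0,0],[0,0,0],100],[[0,0,0],[0,0,0],100]]' 80; python3 plan.py .440 -.168 .005 -.577 4
```

```text
time_s: 13.6
tcp_pos: [0.4382, -0.1679, 0.0323]
orientation: [-3.137, -0.002, -0.58]
ft_force: [1.3, -0.7, 0.5]
gripper_width: 0.0854
t 13.6 p [ 0.4382 -0.1679  0.0323] rpy [-3.137e+00 -2.000e-03 -5.800e-01] w 0.0854 F [ 1.3 -0.7  0.5]
[ 0.0004 -0.0002  0.0068] [-0.0011 -0.0006 -0.0008]
[ 0.0004 -0.0002  0.0068] [-0.0011 -0.0006 -0.0008]
[ 0.0004 -0.0002  0.0068] [-0.0011 -0.0006 -0.0008]
[ 0.0004 -0.0002  0.0068] [-0.0011 -0.0006 -0.0008]
```

```bash
python3 -m creep '[[[0,0,0.008],[-0.003,-0.002,0],100],[[0,0,0.008],[0,0,0],100],[[0,0,0.007],[0,0,0],100],[[0,0,0.003],[0,0,0],100],[[0,0,0],[0,0,0],100],[[0,0,0],[0,0,0],40],[[0,0,0],[0,0,0],25],[[0,0,0],[0,0,0],20]]' 110; python3 -m creep '[[[0,0,0],[0,0,0],20],[[0,0,0],[0,0,0],20],[[0,0,0],[0,0,0],20],[[0,0,-0.005],[0,0,0],20],[[0,0,-0.01],[0,0,0],20],[[0,0,-0.015],[0,0,0],20],[[0,0,-0.015],[0,0,0],20],[[0,0,0],[0,0,0],20]]' 110; python3 - <<'E'
from h import *
s=vision.snapshot("scene"); crop(s,160,90,130,130,5,"pics/s6.png")
E
```

```text
time_s: 14.6
tcp_pos: [0.4398, -0.1683, 0.0059]
orientation: [-3.139, -0.003, -0.58]
ft_force: [0.0, 0.2, 5.0]
gripper_width: 0.0466
time_s: 15.6
tcp_pos: [0.4387, -0.168, 0.0538]
orientation: [-3.139, -0.002, -0.581]
ft_force: [1.2, -0.2, -2.9]
gripper_width: 0.0465
```

View pics/s6.png

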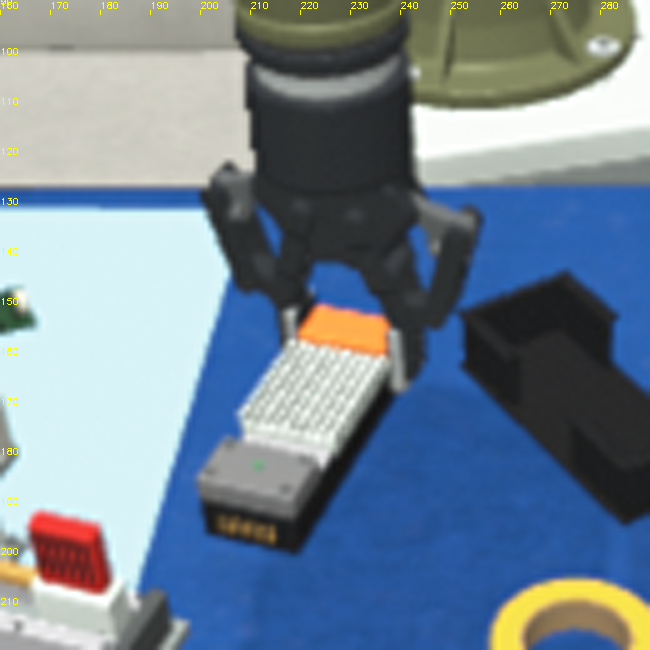

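```bash
python3 -m creep '[[[0,0,-0.03],[0,0,0],20],[[0,0,-0.03],[0,0,0],20],[[0,0,-0.01],[0,0,0],20],[[0,0,0],[0,0,0],20],[[0,0,0],[0,0,0],20],[[0.005,0.01,0],[0,0,0],20],[[0.01,0.02,0],[0,0,0],20],[[0.01,0.02,0],[0,0,0],20]]' 110; python3 plan.py .4108 -.3653 .125 -.574 6
```

```text
time_s: 16.65
tcp_pos: [0.4271, -0.2231, 0.119]
orientation: [3.139, 0.009, -0.577]
ft_force: [0.0, -0.2, -2.8]
gripper_width: 0.0464
t 16.65 p [ 0.4271 -0.2231  0.119 ] rpy [ 3.139  0.009 -0.577] w 0.0464 F [ 0.  -0.2 -2.8]
[ 0.0106  0.0214 -0.001 ] [ 0.0005  0.0015 -0.0004]
[ 0.0106  0.0214 -0.001 ] [ 0.0005  0.0015 -0.0004]
[ 0.0106  0.0214 -0.001 ] [ 0.0005  0.0015 -0.0004]
[ 0.0106  0.0214 -0.001 ] [ 0.0005  0.0015 -0.0004]
[ 0.0106  0.0214 -0.001 ] [ 0.0005  0.0015 -0.0004]
[ 0.0106  0.0214 -0.001 ] [ 0.0005  0.0015 -0.0004]
```

```bash
python3 -m creep '[[[0.011,0.021,-0.001],[0,0.003,0],20],[[0.011,0.021,-0.001],[0,0.003,0],20],[[0.011,0.021,-0.001],[0,0,0],20],[[0.011,0.021,-0.001],[0,0,0],20],[[0.01,0.021,-0.001],[0,0,0],20],[[0.005,0.01,0],[0,0,0],20],[[0,0,0],[0,0,0],20],[[0,0,0],[0,0,0],20]]' 110; python3 plan.py .4108 -.3653 .125 -.574 1
python3 - <<'E'
from h import *
s=vision.snapshot("top"); crop(s,315,170,110,100,7,"pics/t7.png"); crop(s,365,175,70,60,11,"pics/t7b.png")
s=vision.snapshot("scene"); crop(s,80,110,130,130,5,"pics/s7.png")
E
```

```text
time_s: 17.65
tcp_pos: [0.4068, -0.3607, 0.119]
orientation: [3.13, 0.012, -0.582]
ft_force: [0.1, 0.3, -3.7]
gripper_width: 0.0465
t 17.65 p [ 0.4068 -0.3607  0.119 ] rpy [ 3.13   0.012 -0.582] w 0.0465 F [ 0.1  0.3 -3.7]
[ 0.0058  0.0017 -0.0061] [ 0.0114  0.012  -0.0079]
```

View pics/s7.png

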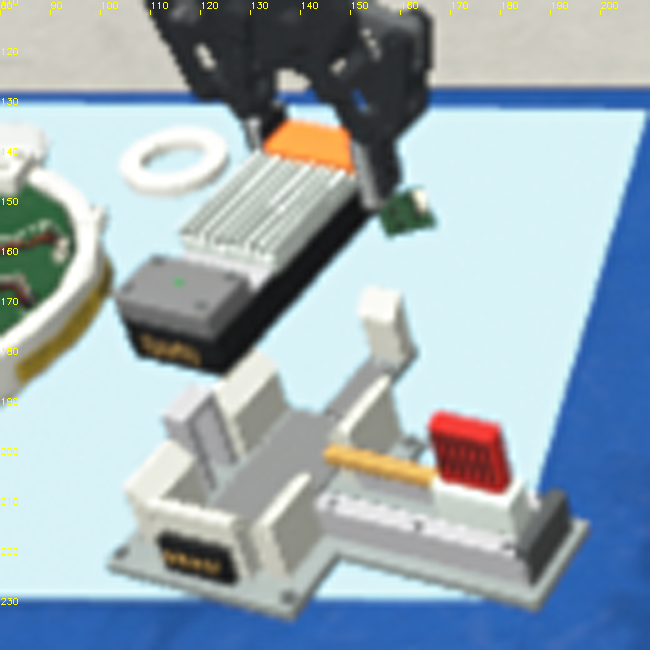

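View pics/t7.png

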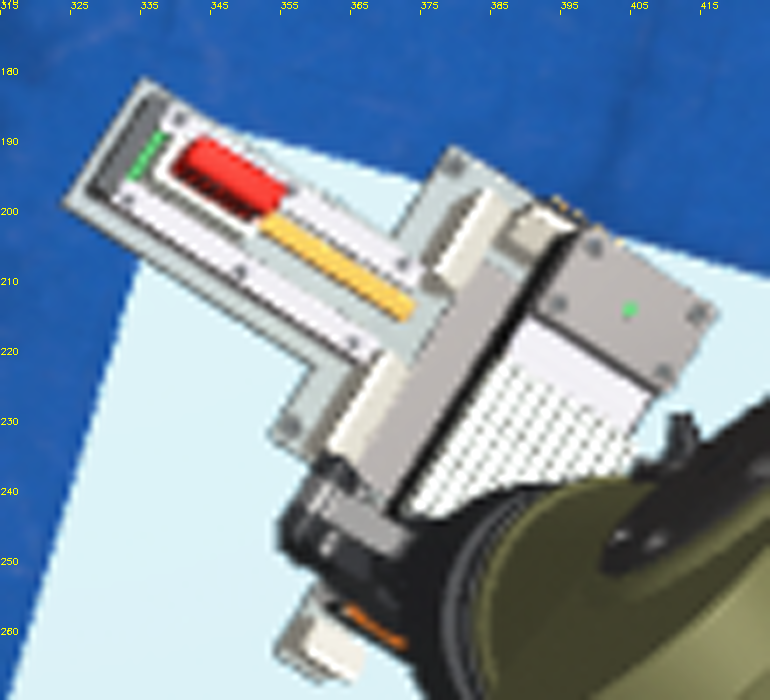

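```bash
python3 - <<'E'
from fit import *
t=vision.snapshot("top"); s=vision.snapshot("scene")
for z in (146,150,154):
    a=C(t,315,170,7,[(580,224,(70,24,z)),(719,313,(70,-24,z)),(532,314,(38,24,z)),(656,393,(38,-24,z))])
    b=C(s,80,110,5,[(117,293,(70,-24,z)),(221,330,(70,24,z)),(152,255,(38,-24,z)),(258,292,(38,24,z)),(264,155,(-44,-24,z)),(352,172,(-44,24,z)),(145,352,(70,-24,z-36)),(225,376,(70,24,z-36))])
    for o in(a,b,a+b):
        p,r=fit(o,(.45,-.4,-.57)); c,q=np.cos(p[2]),np.sin(p[2])
        d=np.array([.4071,-.3608])-p[:2]; print(z,p.round(4),"tcp in module",np.round([c*d[0]+q*d[1],-q*d[0]+c*d[1]],4),r.std().round(2),np.abs(r).max().round(2))
o=monitor.get_obs(); print(o["tcp_pos"],o["orientation"])
E
```

```text
146 [ 0.453  -0.3897 -0.5795] tcp in module [-0.0542 -0.001 ] 0.56 0.9
146 [ 0.4559 -0.3876 -0.5568] tcp in module [-0.0556 -0.003 ] 1.57 3.54
146 [ 0.4536 -0.3886 -0.5785] tcp in module [-0.0541 -0.0022] 1.32 4.03
150 [ 0.4528 -0.3883 -0.5795] tcp in module [-0.0533 -0.002 ] 0.58 0.96
150 [ 0.4618 -0.3865 -0.5542] tcp in module [-0.06   -0.0069] 1.62 3.5
150 [ 0.4549 -0.3877 -0.5765] tcp in module [-0.0547 -0.0035] 1.48 5.25
154 [ 0.4525 -0.387  -0.5796] tcp in module [-0.0523 -0.0029] 0.6 1.03
154 [ 0.4676 -0.3854 -0.5519] tcp in module [-0.0644 -0.0108] 1.68 3.46
154 [ 0.4572 -0.3867 -0.5751] tcp in module [-0.0561 -0.0055] 1.74 6.2
[ 0.40724779 -0.3606857   0.1193893 ] [ 3.13046819  0.01089679 -0.58132736]
```

```bash
python3 -m creep '[[[0.004,0.0015,0],[0.006,0.006,0],20],[[0.004,0.0015,0.01],[0.005,0.005,-0.005],20],[[0,0,0.01],[0,0,0],20],[[0,0,0.01],[0,0,0],20],[[0,0,0.01],[0,0,0],20],[[0,0,0],[0,0,0],20],[[0,0,0],[0,0,0],20],[[0,0,0],[0,0,0],20]]' 110; python3 plan.py .4122 -.3663 .06 -.575 1
python3 - <<'E'
from h import *
s=vision.snapshot("top"); crop(s,345,170,90,95,8,"pics/t8.png")
s=vision.snapshot("scene"); crop(s,90,135,110,100,7,"pics/s8.png")
E
```

```text
time_s: 18.85
tcp_pos: [0.4128, -0.3669, 0.0759]
orientation: [-3.141, 0.0, -0.574]
ft_force: [-0.3, -0.9, -3.2]
gripper_width: 0.0465
t 18.85 p [ 0.4128 -0.3669  0.0759] rpy [-3.141  0.    -0.574] w 0.0465 F [-0.3 -0.9 -3.2]
[-0.0008 -0.0001  0.0159] [-0.001   0.0003  0.0008]
```

View pics/s8.png

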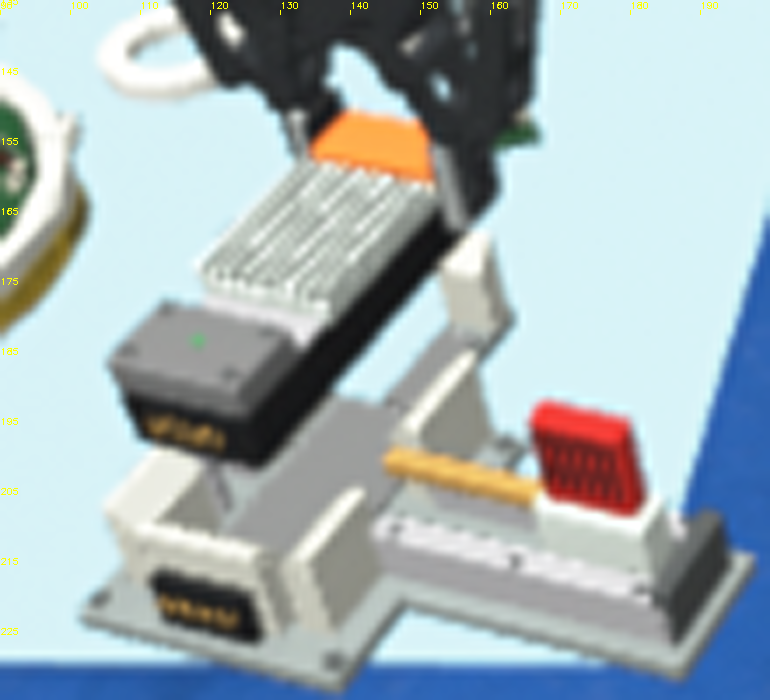

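View pics/t8.png

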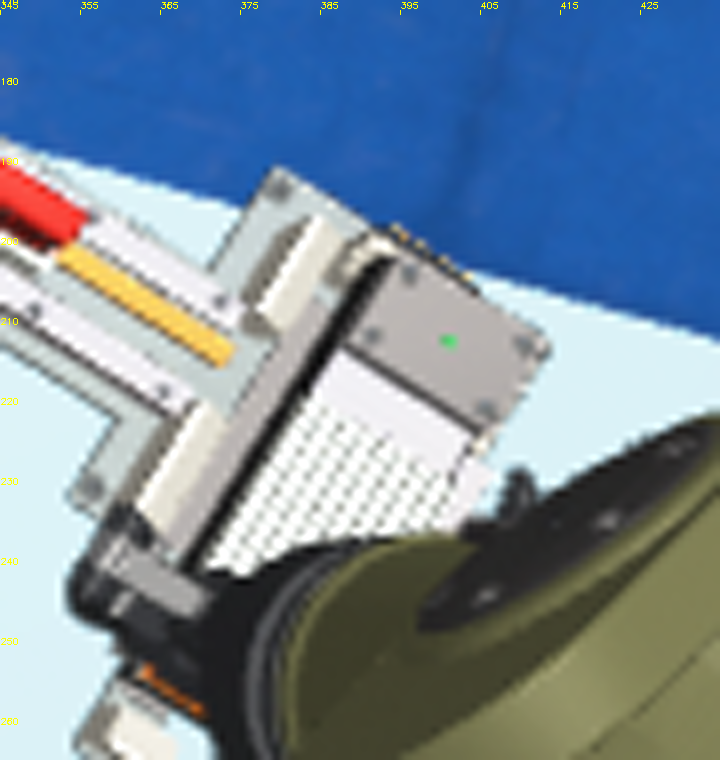

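```bash
python3 - <<'E'
from fit import *
t=vision.snapshot("top"); s=vision.snapshot("scene")
z=106
a=C(t,345,170,8,[(393,252,(70,24,z)),(550,348,(70,-24,z)),(344,345,(38,24,z)),(478,433,(38,-24,z))])
b=C(s,90,135,7,[(108,362,(70,-24,z)),(243,412,(70,24,z)),(160,302,(38,-24,z)),(298,343,(38,24,z)),(310,158,(-44,-24,z)),(437,183,(-44,24,z)),(135,437,(70,-24,z-36)),(255,468,(70,24,z-36))])
for o in(a,b,a+b):
        p,r=fit(o,(.45,-.4,-.57)); c,q=np.cos(p[2]),np.sin(p[2])
        d=np.array([.4128,-.3669])-p[:2]; print(z,p.round(4),"tcp in module",np.round([c*d[0]+q*d[1],-q*d[0]+c*d[1]],4),r.round(1).tolist())
c,q=np.cos(-.574),np.sin(-.574)
for m in ((.4587,-.3963),(.4586,-.3972)):
  d=np.array([.4128,-.3669])-m; print("tcp in dock",np.round([c*d[0]+q*d[1],-q*d[0]+c*d[1]],4))
# overlay: predicted module with tcp at -55
for nm,sn,(u0,v0,k) in(("top",t,(345,170,8)),("scene",s,(90,135,7))):
    im=cv2.imread("pics/t8.png" if nm=="top" else "pics/s8.png")
    for off,col in((-.055,(0,0,255)),):
        c,q=np.cos(-.574),np.sin(-.574); P=[]
        for x,y,zz in[(70,24,z),(70,-24,z),(-70,-24,z),(-70,24,z),(70,24,z),(70,24,z-36),(70,-24,z-36),(70,-24,z),(38,-24,z),(38,24,z)]:
            x=x/1000-off;y/=1000; P.append([.4128+c*x-q*y,-.3669+q*x+c*y,zz/1000])
        uv=((proj(sn,P)-[u0,v0]+.5)*k-.5); cv2.polylines(im,[uv.astype(int)],False,col,1)
    D=[]
    for x,y in [(96,50),(96,-50),(-26,-50),(-26,50),(3,50),(3,153),(57,153),(57,50),(96,50)]:
        x/=1000;y/=1000; D.append([.4587+c*x-q*y,-.3963+q*x+c*y,.009])
    uv=((proj(sn,D)-[u0,v0]+.5)*k-.5); cv2.polylines(im,[uv.astype(int)],False,(255,0,255),1)
    cv2.imwrite(f"pics/o8{nm}.png",im)
E
```

```text
106 [ 0.4587 -0.3946 -0.5835] tcp in module [-0.0535 -0.0022] [[0.6, -0.4], [-0.6, -0.4], [-0.9, -0.0], [0.8, 1.1]]
106 [ 0.4652 -0.3941 -0.5838] tcp in module [-0.0587 -0.0061] [[-0.9, 0.4], [-1.2, -2.0], [0.7, -0.0], [-0.4, -1.5], [0.4, -0.5], [-0.1, -0.2], [0.1, 2.0], [1.4, 2.2]]
106 [ 0.4608 -0.3944 -0.5866] tcp in module [-0.0553 -0.0036] [[0.6, -1.3], [-0.6, -1.3], [-0.9, -1.0], [0.8, 0.2], [-1.0, -0.8], [-1.4, -3.3], [0.7, -1.2], [-0.6, -2.7], [0.4, -1.5], [-0.2, -1.2], [-0.0, 0.7], [1.2, 0.9]]
tcp in dock [-0.0545 -0.0002]
tcp in dock [-0.0549  0.0006]
```

View pics/o8top.png

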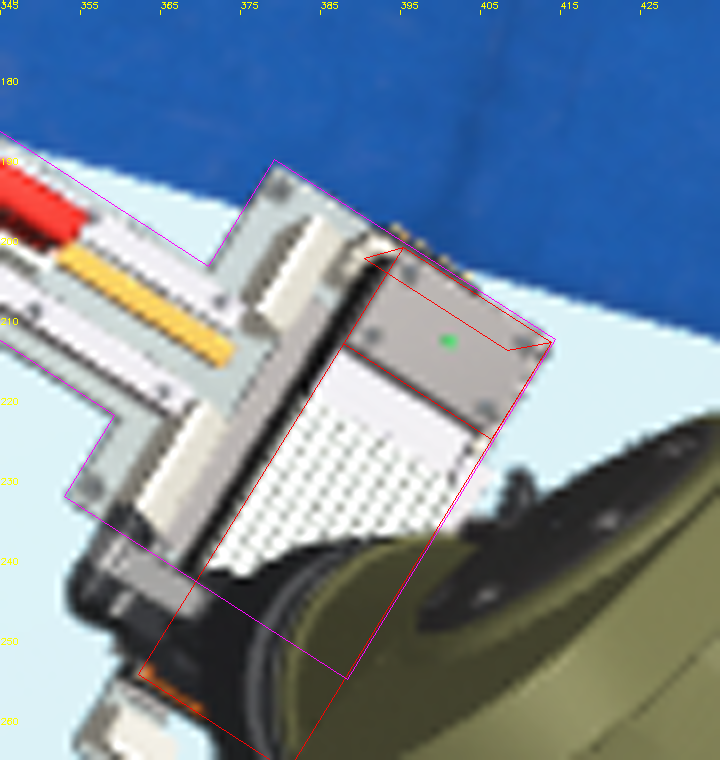

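View pics/o8scene.png

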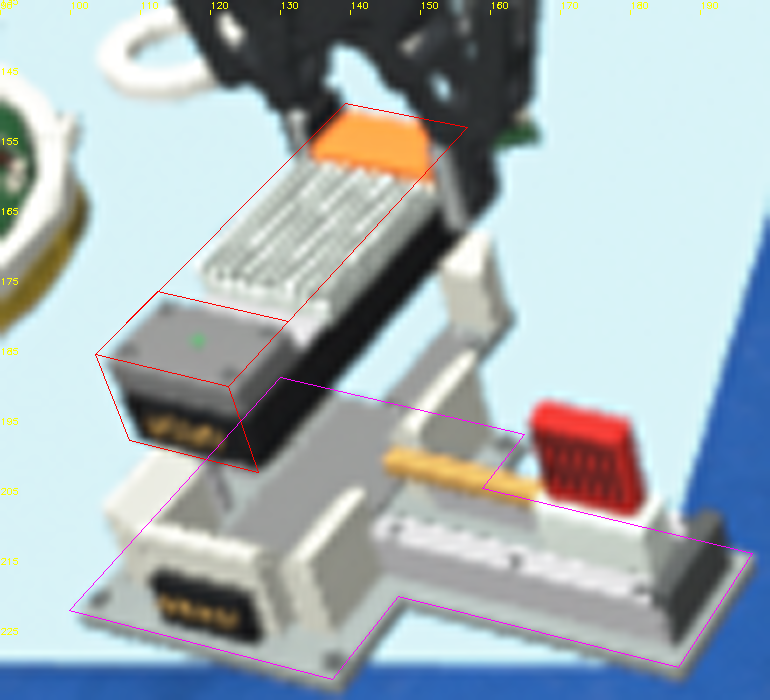

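```bash
python3 -m creep '[[[0,0,0.008],[0,0,0],20],[[0,0,0.008],[0,0,0],20],[[0,0,0.004],[0,0,0],20],[[0,0,0],[0,0,0],20],[[0,0,0],[0,0,0],20],[[0,0,0.003],[0,0,0],20],[[0,0,0.003],[0,0,0],20],[[0,0,0],[0,0,0],20]]' 110; python3 plan.py .4124 -.3665 .0175 -.574 1
python3 - <<'E'
from h import *
s=vision.snapshot("top"); crop(s,345,170,90,95,8,"pics/t9.png")
s=vision.snapshot("scene"); crop(s,90,135,110,100,7,"pics/s9.png")
E
```

```text
time_s: 20.05
tcp_pos: [0.413, -0.3668, 0.0481]
orientation: [-3.14, 0.0, -0.574]
ft_force: [0.1, -0.6, -2.9]
gripper_width: 0.0462
t 20.05 p [ 0.413  -0.3668  0.0481] rpy [-3.14   0.    -0.574] w 0.0462 F [ 0.1 -0.6 -2.9]
[-0.0006  0.0001  0.0306] [-0.0011  0.0001  0.    ]
```

View pics/s9.png

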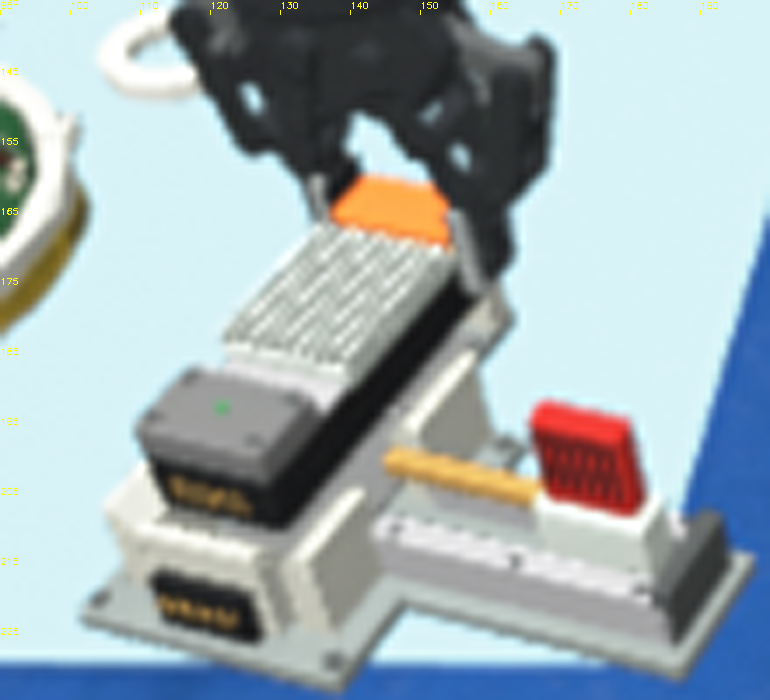

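View pics/t9.png

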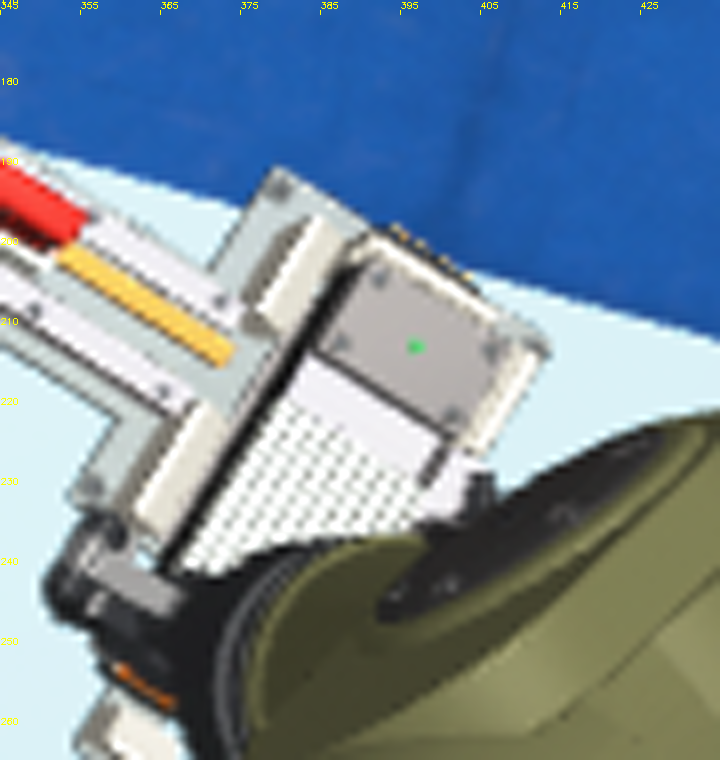

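```bash
python3 -m creep '[[[0,0,0.003],[0,0,0],20],[[0,0,0.003],[0,0,0],20],[[0,0,0.003],[0,0,0],20],[[0,0,0.002],[0,0,0],20],[[0,0,0],[0,0,0],20],[[0,0,0],[0,0,0],20],[[0,0,0],[0,0,0],20],[[0,0,0],[0,0,0],20]]' 110; python3 plan.py .4124 -.3665 .0175 -.574 1
```

```text
time_s: 21.15
tcp_pos: [0.4133, -0.367, 0.0367]
orientation: [-3.14, -0.001, -0.574]
ft_force: [0.9, -0.1, -1.9]
gripper_width: 0.0463
t 21.15 p [ 0.4133 -0.367   0.0367] rpy [-3.14e+00 -1.00e-03 -5.74e-01] w 0.0463 F [ 0.9 -0.1 -1.9]
[-0.0011  0.0001  0.0192] [-0.0011 -0.0007  0.0001]
```

```bash
python3 -m creep '[[[0,0,0.003],[0,0,0],20],[[0,0,0.003],[0,0,0],20],[[0,0,0.003],[0,0,0],20],[[0,0,0.003],[0,0,0],20],[[0,0,0],[0,0,0],20],[[0,0,0],[0,0,0],20],[[0,0,0.002],[0,0,0],20],[[0,0,0],[0,0,0],20]]' 110; python3 plan.py .4124 -.3665 .0175 -.574 1
```

```text
time_s: 22.15
tcp_pos: [0.4133, -0.367, 0.0216]
orientation: [-3.14, -0.001, -0.574]
ft_force: [0.2, -0.1, -2.4]
gripper_width: 0.0465
t 22.15 p [ 0.4133 -0.367   0.0216] rpy [-3.14e+00 -1.00e-03 -5.74e-01] w 0.0465 F [ 0.2 -0.1 -2.4]
[-0.001   0.0001  0.0041] [-0.0011 -0.0005  0.0001]
```

```bash
python3 -m creep '[[[0,0,0.002],[0,0,0],20],[[0,0,0.001],[0,0,0],20],[[0,0,0.001],[0,0,0],20],[[0,0,0.001],[0,0,0],20],[[0,0,0.001],[0,0,0],20],[[0,0,0.001],[0,0,0],20],[[0,0,0],[0,0,0],20],[[0,0,0],[0,0,0],20]]' 110; python3 plan.py .4124 -.3665 .0175 -.574 1
```

```text
time_s: 23.15
tcp_pos: [0.4136, -0.3673, 0.0183]
orientation: [-3.137, -0.0, -0.574]
ft_force: [-1.3, 0.2, -1.9]
gripper_width: 0.0463
t 23.15 p [ 0.4136 -0.3673  0.0183] rpy [-3.137 -0.    -0.574] w 0.0463 F [-1.3  0.2 -1.9]
[-0.0015  0.      0.0008] [-0.0047 -0.0004  0.    ]
```

```bash
python3 -m creep '[[[0,0,0.001],[0,0,0],20],[[0,0,0],[0,0,0],45],[[0,0,0],[0,0,0],70],[[0,0,0],[0,0,0],100],[[0,0,0],[0,0,0],100],[[0,0,-0.02],[0,0,0],100],[[-0.01,0,-0.04],[0,0,0],100],[[-0.02,0,-0.05],[0,0,0],100]]' 110; python3 plan.py .549 -.3155 .16 -.574 8
python3 - <<'E'
from h import *
s=vision.snapshot("top"); crop(s,345,170,90,95,8,"pics/t10.png")
s=vision.snapshot("scene"); crop(s,90,135,110,100,7,"pics/s10.png")
E
```

```text
time_s: 24.15
tcp_pos: [0.3877, -0.3516, 0.1304]
orientation: [-3.14, 0.003, -0.574]
ft_force: [1.4, 0.6, 1.1]
gripper_width: 0.0852
t 24.15 p [ 0.3877 -0.3516  0.1304] rpy [-3.14e+00  3.00e-03 -5.74e-01] w 0.0852 F [1.4 0.6 1.1]
[ 0.0145 -0.0147 -0.0037] [-0.0002  0.0003 -0.0001]
[ 0.0145 -0.0147 -0.0037] [-0.0002  0.0003 -0.0001]
[ 0.0145 -0.0147 -0.0037] [-0.0002  0.0003 -0.0001]
[ 0.0145 -0.0147 -0.0037] [-0.0002  0.0003 -0.0001]
[ 0.0145 -0.0147 -0.0037] [-0.0002  0.0003 -0.0001]
[ 0.0145 -0.0147 -0.0037] [-0.0002  0.0003 -0.0001]
[ 0.0145 -0.0147 -0.0037] [-0.0002  0.0003 -0.0001]
[ 0.0145 -0.0147 -0.0037] [-0.0002  0.0003 -0.0001]
```

View pics/s10.png

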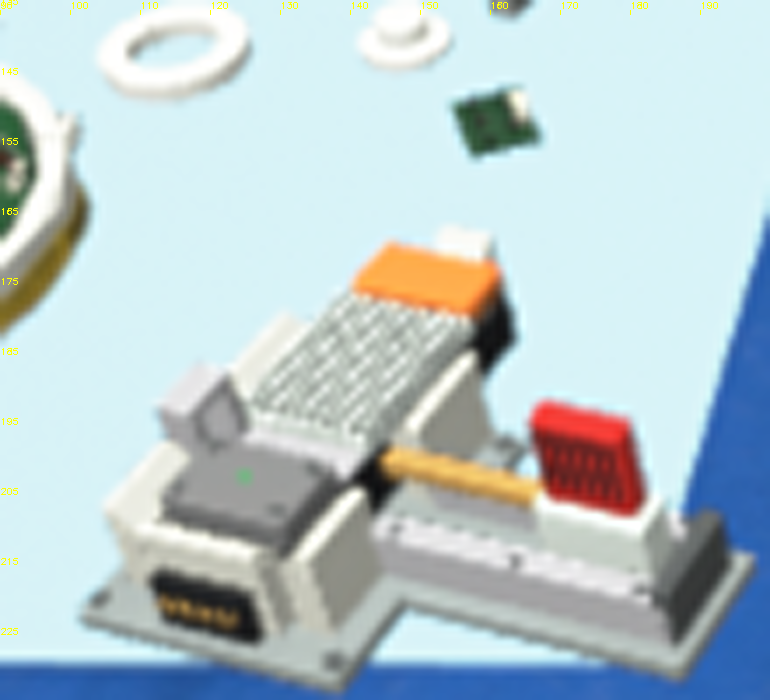

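View pics/t10.png

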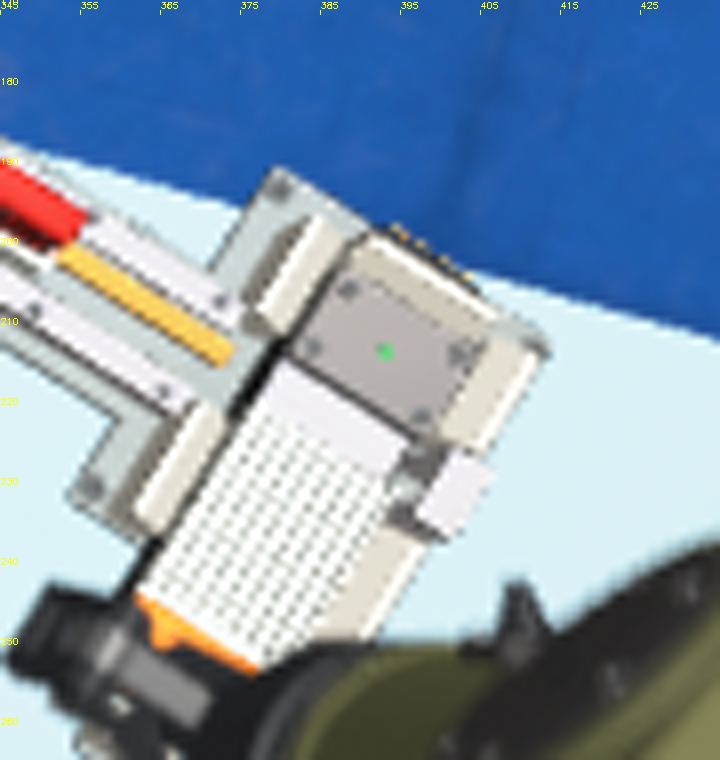

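```bash
python3 -m creep '[[[0.01,-0.02,-0.02],[0,0,0],0],[[0.018,-0.028,-0.01],[0,0,0],0],[[0.018,-0.028,0],[0,0,0],0],[[0.018,-0.028,0],[0,0,0],0],[[0.018,-0.028,0],[0,0,0],0],[[0.015,-0.02,0],[0,0,0],0],[[0,0,0],[0,0,0],0],[[0,0,0],[0,0,0],0]]' 40; python3 plan.py .576 -.270 .062 -.574 6
```

```text
time_s: 25.25
tcp_pos: [0.5577, -0.2798, 0.1753]
orientation: [-3.131, -0.016, -0.58]
ft_force: [0.5, -0.3, -0.7]
gripper_width: -0.0002
t 25.25 p [ 0.5577 -0.2798  0.1753] rpy [-3.131 -0.016 -0.58 ] w -0.0002 F [ 0.5 -0.3 -0.7]
[ 0.0014 -0.0028  0.0189] [-0.0017 -0.0026 -0.001 ]
[ 0.0014 -0.0029  0.0189] [-0.0017 -0.0026 -0.001 ]
[ 0.0015 -0.0029  0.0189] [-0.0017 -0.0026 -0.001 ]
[ 0.0015 -0.0029  0.0189] [-0.0017 -0.0026 -0.001 ]
[ 0.0016 -0.003   0.0189] [-0.0017 -0.0026 -0.001 ]
[ 0.0016 -0.003   0.0189] [-0.0017 -0.0026 -0.001 ]
```

```bash
python3 -m creep '[[[0.005,-0.01,0],[-0.005,-0.008,-0.003],0],[[0.005,-0.009,0.01],[-0.005,-0.008,-0.003],0],[[0,0,0.02],[0,0,0],0],[[0,0,0.02],[0,0,0],0],[[0,0,0.02],[0,0,0],0],[[0,0,0.015],[0,0,0],0],[[0,0,0],[0,0,0],0],[[0,0,0],[0,0,0],0]]' 40; python3 plan.py .576 -.270 .062 -.574 1
python3 - <<'E'
from h import *
s=vision.snapshot("top"); crop(s,315,170,110,100,7,"pics/t11.png")
s=vision.snapshot("scene"); crop(s,90,135,120,100,6,"pics/s11.png")
E
```

```text
time_s: 26.25
tcp_pos: [0.5738, -0.2701, 0.0829]
orientation: [3.14, 0.005, -0.578]
ft_force: [0.1, -0.2, 0.3]
gripper_width: 0.0001
t 26.25 p [ 0.5738 -0.2701  0.0829] rpy [ 3.14   0.005 -0.578] w 0.0001 F [ 0.1 -0.2  0.3]
[ 0.0019 -0.0013  0.0209] [ 0.0015  0.0051 -0.0042]
```

View pics/s11.png

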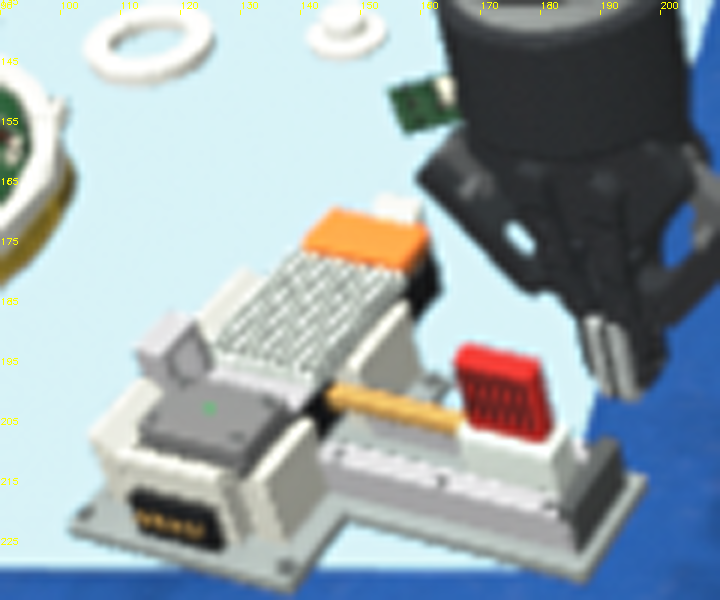

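```bash
python3 -m creep '[[[0.001,0,0.01],[0,0.005,-0.004],0],[[0.001,0,0.011],[0,0,0],0],[[0,0,0],[0,0,0],0],[[0,0,0],[0,0,0],0],[[0,0.008,0],[0,0,0],0],[[0,0.008,0],[0,0,0],0],[[0,0.006,0],[0,0,0],0],[[0,0,0],[0,0,0],0]]' 40; python3 plan.py .576 -.270 .062 -.574 1
python3 - <<'E'
from h import *
s=vision.snapshot("scene"); crop(s,90,135,120,100,6,"pics/s12.png")
E
```

```text
time_s: 27.35
tcp_pos: [0.5637, -0.2916, 0.0624]
orientation: [3.141, -0.003, -0.574]
ft_force: [-0.2, 0.6, 0.1]
gripper_width: -0.0
t 27.35 p [ 0.5637 -0.2916  0.0624] rpy [ 3.141e+00 -3.000e-03 -5.740e-01] w -0.0 F [-0.2  0.6  0.1]
[-0.0014 -0.0248  0.0004] [ 0.0001 -0.0034 -0.0003]
```

View pics/s12.png

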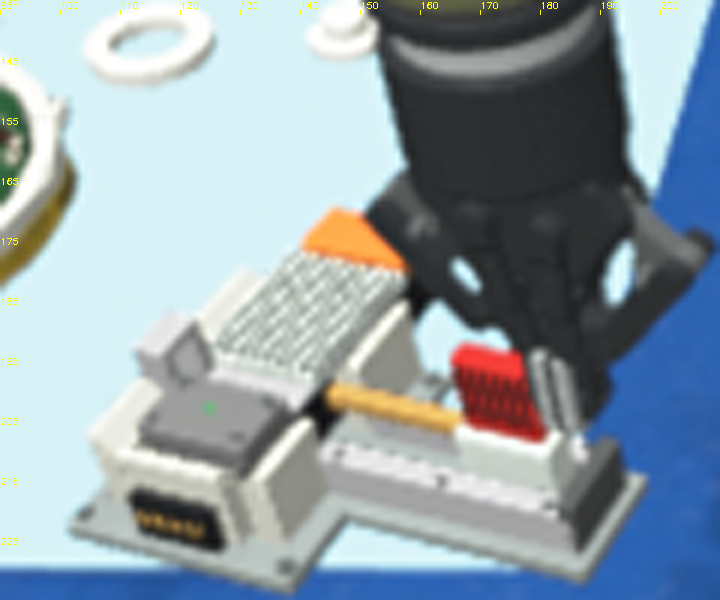

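```bash
python3 -m creep '[[[0,0.006,0],[0,0.002,0],0],[[0,0.007,0],[0,0,0],0],[[0,0.007,0],[0,0,0],0],[[0,0.007,0],[0,0,0],0],[[0,0.007,0],[0,0,0],0],[[0,0.007,0],[0,0,0],0],[[0,0,0],[0,0,0],0],[[0,0,0],[0,0,0],0]]' 40; python3 plan.py .5284 -.3462 .062 -.574 1
python3 - <<'E'
from h import *
s=vision.snapshot("scene"); crop(s,90,135,120,100,6,"pics/s13.png")
E
```

```text
time_s: 28.4
tcp_pos: [0.542, -0.3256, 0.0624]
orientation: [-3.138, -0.005, -0.572]
ft_force: [2.0, 2.5, 0.4]
gripper_width: -0.0001
t 28.4 p [ 0.542  -0.3256  0.0624] rpy [-3.138 -0.005 -0.572] w -0.0001 F [2.  2.5 0.4]
[-0.0002  0.0247  0.0004] [-0.0036 -0.0055  0.0023]
```

View pics/s13.png

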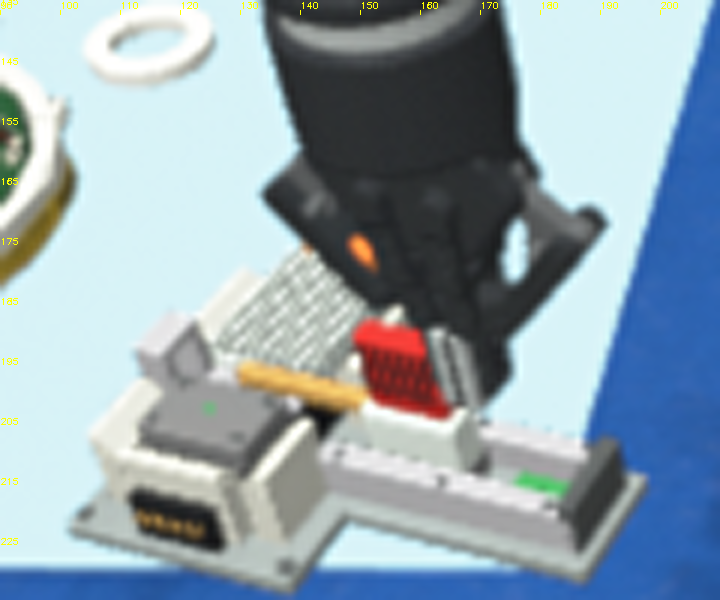

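```bash
python3 -m creep '[[[0,0.007,0],[0,0,0],0],[[0,0.007,0],[0,0,0],0],[[0,0.006,0],[0,0,0],0],[[0,0.004,0],[0,0,0],0],[[0,0.003,0],[0,0,0],0],[[0,0.003,0],[0,0,0],0],[[0,0.003,0],[0,0,0],0],[[0,0.003,0],[0,0,0],0]]' 40; python3 plan.py .5284 -.3462 .062 -.574 1
```

```text
time_s: 29.45
tcp_pos: [0.5275, -0.3479, 0.0626]
orientation: [-3.123, -0.003, -0.565]
ft_force: [2.6, 6.7, 2.7]
gripper_width: -0.0002
t 29.45 p [ 0.5275 -0.3479  0.0626] rpy [-3.123e+00 -3.000e-03 -5.650e-01] w -0.0002 F [2.6 6.7 2.7]
[-0.0001 -0.0019  0.0006] [-0.0184 -0.0031  0.0091]
```

```bash
python3 -m creep '[[[0,0.004,0],[-0.009,0,0],0],[[0,0.004,0],[-0.009,0,0.004],0],[[0,0.005,0],[0,0,0.004],0],[[0,0.005,0],[0,0,0],0],[[0,0.005,0],[0,0,0],0],[[0,0.005,0],[0,0,0],0],[[0,0.005,0],[0,0,0],0],[[0,0.005,0],[0,0,0],0]]' 40; python3 plan.py .5284 -.3462 .062 -.574 1
python3 - <<'E'
from h import *
s=vision.snapshot("scene"); crop(s,90,135,120,100,6,"pics/s14.png")
E
```

```text
time_s: 30.45
tcp_pos: [0.5274, -0.3473, 0.063]
orientation: [-3.092, 0.005, -0.548]
ft_force: [4.0, 10.8, 4.3]
gripper_width: -0.0001
t 30.45 p [ 0.5274 -0.3473  0.063 ] rpy [-3.092  0.005 -0.548] w -0.0001 F [ 4.  10.8  4.3]
[ 0.0003 -0.0014  0.0011] [-0.0492  0.0059  0.0258]
```

View pics/s14.png

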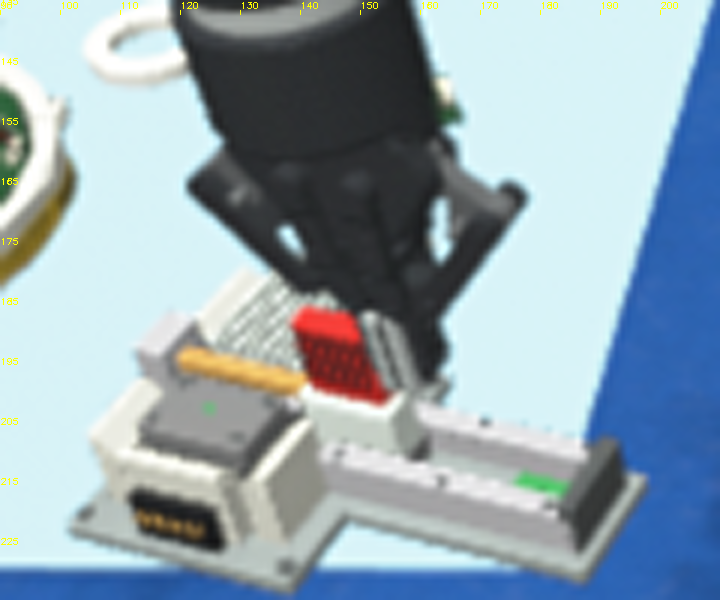

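```bash
python3 -m creep '[[[0,-0.01,0],[-0.025,0,0.01],0],[[0,-0.015,0],[-0.02,0,0.01],0],[[0,-0.015,0],[0,0,0],0],[[0,-0.01,-0.02],[0,0,0],0],[[0,-0.01,-0.04],[0,0,0],0],[[0,-0.02,-0.05],[0,0,0],0],[[0,-0.03,-0.03],[0,0,0],0],[[0,-0.03,0],[0,0,0],0]]' 40
python3 - <<'E'
from h import *
s=vision.snapshot("top"); crop(s,315,170,110,100,7,"pics/t15.png")
s=vision.snapshot("scene"); crop(s,95,160,110,80,7,"pics/s15.png")
E
```

```text
time_s: 31.5
tcp_pos: [0.6001, -0.2382, 0.2142]
orientation: [3.136, -0.0, -0.583]
ft_force: [-0.2, -0.4, -0.6]
gripper_width: 0.0001
```

View pics/s15.png

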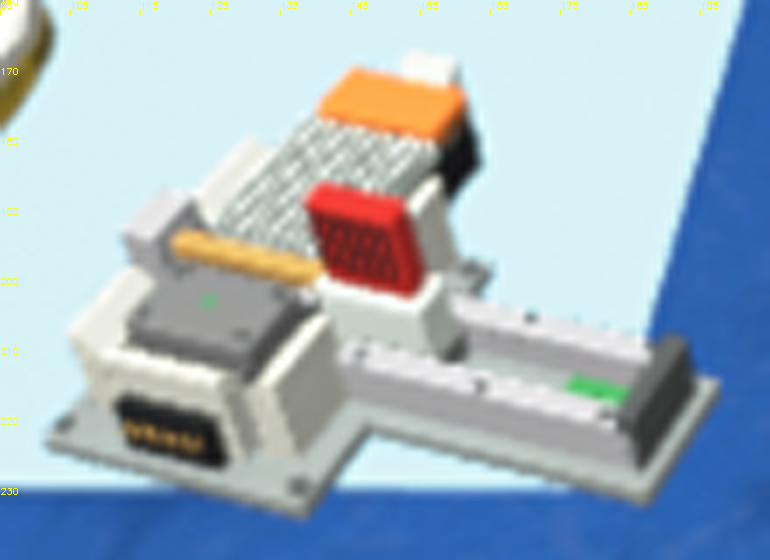

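View pics/t15.png

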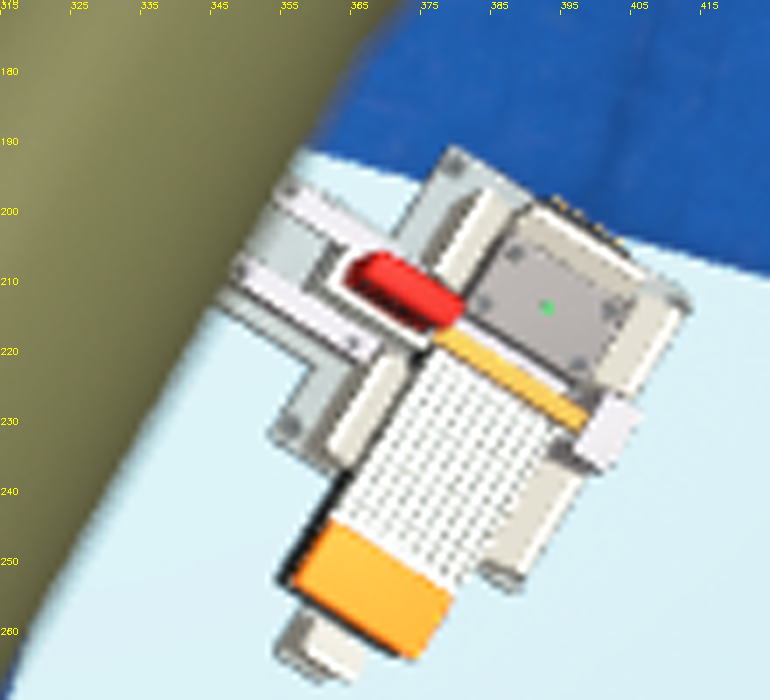

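```bash
python3 - <<'E'
from fit import *
t=vision.snapshot("top"); s=vision.snapshot("scene")
c,q=np.cos(-.574),np.sin(-.574)
def dk(sn,u0,v0,k,x,y,z):
    p=px2w(sn,u0+(x+.5)/k-.5,v0+(y+.5)/k-.5,z); d=p[:2]-[.4587,-.3963]; return np.round([c*d[0]+q*d[1],-q*d[0]+c*d[1]],4)
print("top red before/after",dk(t,315,170,7,243,167,.084),dk(t,315,170,7,422,283,.084))
for x,y in((203,137),(285,190),(381,252),(466,302)): print(dk(t,315,170,7,x,y,.084))
for x,y in((500,230),(597,243),(310,186),(407,200)): print("scene",dk(s,95,160,7,x,y,.084))
# module top
a=C(t,315,170,7,[(290,583,(-70,24,48)),(413,658,(-70,-24,48)),(335,520,(-44,24,48)),(453,597,(-44,-24,48)),(605,365-0,(38,-24,48))][:4])
print(fit(a,(.45,-.4,-.57)))
E
```

```text
top red before/after [0.0326 0.1143] [0.0324 0.046 ]
[0.0338 0.1303]
[0.0338 0.099 ]
[0.0337 0.0624]
[0.035  0.0309]
scene [0.0291 0.1011]
scene [0.0253 0.1331]
scene [0.029  0.0322]
scene [0.0255 0.0656]
(array([ 0.45996931, -0.39698284, -0.57471795]), array([[ 0.0453195 , -0.05594031],
       [ 0.12603561,  0.74871976],
       [-0.48609266, -0.5404945 ],
       [ 0.27595503, -0.07545763]]))
```

```bash
python3 - <<'E'
from h import *
cv2.imwrite("pics/scene_end.png",vision.snapshot("scene")["image"])
E
```

```text
(no output)
```

View pics/scene_end.png

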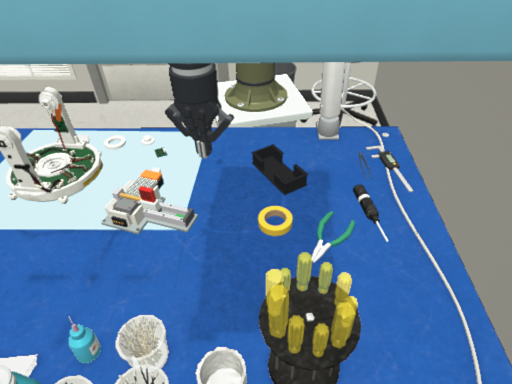

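The picture shows the module locked in the dock at about (145,195). Driver (368,205), cutters (330,235) and tape (275,220) are where they were at the start, and the gripper hangs free at (205,150).

```bash
python3 -c "
from workcell import manip
print(manip.sign_off())"
```

```text
the job is handed in; nothing more can be done
None
```

The module is in the programming dock and locked, and I handed the job in at about 32 s of the 69 s allowed. I lifted it out of the tray by its middle, set it flat on the bench and let go. Then I took it by the tail, lowered it into the dock without any jam, and pushed the lock grip with shut fingers until it stopped.

**Last checks**
- **Module:** fitted from the top camera, it sits about 1.5 mm from my measured dock pose, with the same heading. It looks fully down, and the brass tongue ran through the groove without catching and lies across it up to the keeper bridge.
- **Lock:** the grip did not move further under about 12 N, against roughly 3 N of friction. Its centre measured at dock y 46.6 mm (top camera) and 48.9 mm (scene camera); the end stop is at 48 mm. There is no joint reading, so this rests on the images and the push.
- **Bystanders:** driver, cutters and tape look unmoved, judged by eye in the final scene picture.
- **Robot:** the gripper is well clear of everything, with the wrist force near zero.

**Disagreement:** the scene camera read several mm off the top camera for the raised module, and drew the dock a little off too. I relied on the top camera and the gripper position to place it.

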